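Roll the knurled wheel to set a cutting jig's stop to the red mark

ROBOT

A 7-joint arm with a two-finger parallel gripper is mounted at the origin on the work surface. World frame = base frame: x ahead of the robot, y to its left, z up, the work surface at z = 0. Lengths are in mm, angles in rad, forces in N, time in s.
With the tool pointing down it reaches from about 350 to 775 mm from the base axis. Payload 3.1 kg.
Tool frame: the origin (TCP) lies midway between the tips of the shut fingers; the grasp point (between the pads) lies 19 mm behind it (manip.pinch_z is the distance from the TCP to the grasp point, in mm); y points along the fingers, z is the direction in which the jaws open and shut, and the axes are right-handed (so a half turn about y gives the same grasp; the last joint's range is limited). The gripper opens to 85 mm and grips with 20 to 120 N. Pads are 22 mm wide; open, the fingers measure 114 mm over their backs; the gripper's body (76 mm by 85 mm) begins 54 mm behind the grasp point. The pads swing forward as they close: fully open they stand 13 mm farther back than shut.
Start: joints at [1.137, 0.311, 0.014, 1.512, -0.004, 1.319, -0.027], TCP at [210.052, -508.327, 196.904] pointing down, gripper open.
Joint ranges: [-2.7, 2.7], [-0.3, 1.91], [-1.27, 1.3], [0.12, 2.57], [-1.44, 4.58], [0.2, 2.03], [-3.05, 3.05]. Speed limits (rad/s): [2.79, 2.79, 3.14, 3.14, 3.14, 3.14, 3.14].

INTERFACE

Orientations are given as a unit quaternion [x, y, z, w].
In Python, from plant import manip gives the robot as it stands.
- The arm moves only by the tool arm_command, never from a script. Its argument "moves" is a list of rows, each a list of 3 entries, a list of its own where there are three numbers: the shift along the world's x, y, z in mm, then the turn, a rotation vector about the world's x, y, z in degrees, then the closure, from 0 (fully open) to 1 (shut). A call has 1 to 10 rows; each row shifts and turns the commanded pose from where the row before left it; what a row does not reach is not made up. A row lasts 1/10 s, in which the tool goes at most 50 mm and 8.59 degrees, less where a joint would pass 70% of its speed; a pose out of reach is approached as far as the arm can. A call is refused whole if a number of a shift passes 50 or a number of a turn 8.59, either way. A call with a gripper value outside its range is refused whole. The fingers move at their own pace and stop on an object; the grip force is fixed at half the most. Time passes only in rows, so rows that do not move let the fingers close. It gives the time, the measured TCP pose, the force and the opening at its end, in the units of the state.
- manip.state(): the state, without advancing time (a new reading comes with each control period).
- manip.snapshot(name): name is "scene" or "top" or "wrist"; returns a dict with "color" (480x640x3 uint8, blue, green, red), "camera_matrix" (3x3 intrinsics, pixels), "rvec" (rotation vector, rad) and "tvec" (3), from world to camera coordinates, as OpenCV has them; the wrist camera has in their place "hand_eye" (4x4, takes a point from camera to tool coordinates, whose origin is the TCP and whose axes are the tool frame's). Camera axes: x right, y down, z forward; pixel columns grow to the right and rows downward; lengths in mm; the calibration is good to about 2 mm. The wrist camera is an equidistant fisheye: a pixel r from the principal point sees the ray r / f radians off the axis. A picture is of the moment at which its call begins: read the wrist's pose just before it. There is no depth.
- manip.job_done(): hands the job in, once; it reports no verdict.
The state is a dict: "t": time; "joints": joint angles; "dq": joint speeds; "joint_torque": joint torques, N m; "tool_pos": TCP position; "tool_rot": TCP orientation; "force": force on the tool from outside, world axes, zero at the start; "moment": the same for the moment, N m; "finger_gap": finger opening in mm.
Only numpy, scipy, OpenCV 4.12 (cv2) and the standard library are available. Lean on these libraries where they do the work, as an engineer would, in place of code of your own. Each camera call takes 0.05 s, during which the arm holds its last target. There are 200 camera calls.

TASK

Set the length stop on the bench jig: with a fingertip, roll the top of the knurled brass wheel away from the robot, stroke after stroke, until the orange sliding stop has closed the gap far enough that its face towards the aluminium end stop stands on the middle of the red gauge line, to within 2 mm. Work only through the wheel and never push the orange stop itself; do not lift, knock or shift the glue bottle, the tape roll or the white box. Finish with the hand clear of everything.

Things in the scene. Friction and masses are not known exactly. Their poses are not given: they have to be found in the camera images.
- jig: Jig screwed to the bench: dark steel base 110 (x) by 270 (y) by 12 mm. Origin: centre of its underside. x points away from the robot (turned up to 0.5 rad either way), y along the axle from wheel to stops, z up. Wheel at y = -85 mm; orange sliding stop between y = -10 and +64 mm, fixed aluminium end stop at y = +90 to +112 mm, both 66 mm high; nothing is higher than the wheel.
- wheel_centre (a point): Centre of the knurled brass wheel, 48 mm above the bench on a level axle; does not turn with it, axes as the jig's. Wheel 64 mm in diameter, 36 mm wide (y); the top of the rim, where a fingertip rolls it, is 32 mm straight above this point. Two fixed grey round cheeks, 54 mm diameter, 10 mm thick, flank it, so the rim stands 5 mm proud of them.
- wheel (a joint): Turn of the wheel in rad, 0 to 11; grows as the top of the rim is rolled along the jig's +x (away from the robot). Each rad (32 mm of rim travel) moves the orange stop 4 mm along the jig's +y, closing the gap; rolling back reopens it. It stays where it is left. It takes about 1.6 N along the rim: a fingertip pressed down with about 5 N carries it.
- stop_face (a point): Middle of the lower edge of the front (+y) face of the orange sliding stop, 12 mm above the bench. The stop is 70 mm (x) by 30 mm (y), 66 mm high, with a low flange 104 mm long whose front edge is flush with the face; it lies behind this point (to -y). Axes as the jig's. It moves only by the wheel; do not push it.
- mark: Red gauge mark fixed to the jig: a red line 3 mm wide right across the base between two red posts 30 mm high, standing ahead of the stop in the gap. The origin is on the line's centre, at bench height; axes as the jig's. The job is done when the stop's face and this origin have the same jig y; at the start the face is 9 to 23 mm short of it.
- glue: White glue bottle, 60 mm in diameter, 160 mm high, standing loose on the far side of the jig level with the end away from the wheel. Origin at the centre of its underside. Leave alone.
- tape: Roll of blue tape lying flat and loose on the robot's side of the jig, 96 mm outside diameter, 25 mm high. Origin at the centre of its underside. Leave alone.
- driver_box: Small white box, 55 x 85 mm, 32 mm high, loose on the far side of the jig. Origin at the centre of its underside. Leave alone.

How it is judged (in metres and radians):
On the way, in this order (a step that is already met when the one before it is completed fails the run):
1. the fingertip rolls the wheel in the closing direction (contact force between the fingers and wheel above 0.3 N and velocity of joint wheel above 0.05 rad/s), for 0.1 s.
2. the stop's face is at the red mark, within 2 mm (y of stop_face in the frame of mark between -0.002 and 0.002 m), for 0.2 s.
At the end, for the whole second after the job is handed in: The front face of the orange stop is within 2 mm of the red mark's centre line, the wheel is at rest, and the glue bottle, tape roll and white box are within 15 mm of where they stood (all of step 2 and velocity of joint wheel between -0.05 and 0.05 rad/s and distance of each of glue, tape, driver_box from where it was at the start of the episode below 0.015 m); the robot touches nothing.
It fails at once if the robot pushes the orange stop itself (contact force between any of the fingers, the arm and stop above 1 N).
It fails at once if a bystander is shifted by more than 15 mm (distance of any of glue, tape, driver_box from where it was at the start of the episode above 0.015 m).
It fails at once if a bystander is lifted (height (world z) of any of glue, tape, driver_box above 0.008 m).
It fails at once if the glue bottle is tipped (angle between glue's own z axis and vertical above 0.2 rad).
It also fails if it takes over 58 s, if anything falls off the work surface, if the arm or the gripper's body presses on something with over 40 N, if the wrist force passes 120 N, or if a joint passes its speed limit or range.

## Working session

There is one attempt and no reset: what is moved stays moved. The work goes in short steps, Python scripts to look and compute and a tool call to move; the robot and the scene stay as the last step left them, time stands still between calls to the robot, and variables do not carry over. Pictures are saved under pics/ and viewed, about 8 in all and at most 12, crops included, and the job is handed in when it is done.

Besides the shell and the picture viewer there is one more tool, called after "Request:" as a command line: name --argument value ..., lists and objects as JSON in quotes. arm_command: Moves the arm, as the interface text tells. Its arguments: {"type":"object","properties":{"moves":{"type":"array"}},"required":["moves"]}

```bash
mkdir -p pics; ls; python3 - <<'E'
from plant import manip
import cv2
for n in("scene","top"):
    s=manip.snapshot(n); cv2.imwrite(f"pics/{n}0.png",s["color"]); print(n,s["camera_matrix"],s["rvec"],s["tvec"])
print(manip.state())
E
```

```text
pics
scene [[562.86832016   0.         318.97967142]
 [  0.         562.86832016 240.450196  ]
 [  0.           0.           1.        ]] [ 1.73875064  1.83845924 -0.70997325] [ -21.10494166 -391.68547547 1152.82103174]
top [[454.13319223   0.         316.04729968]
 [  0.         454.13319223 238.61828666]
 [  0.           0.           1.        ]] [ 2.12231576 -2.13853336  0.23003815] [ 52.90993965 598.62914127 595.63204309]
{'t': 0.1, 'joints': array([ 1.13731424,  0.31164715,  0.01400938,  1.51286271, -0.00441972,
        1.31923839, -0.02718486]), 'dq': array([ 1.41985133e-03, -6.77154850e-04,  5.33333315e-04, -4.98082639e-03,
       -9.42676786e-04, -6.20019597e-04, -6.67676820e-05]), 'joint_torque': array([ 4.36434893e-04, -3.80853510e+01,  1.46390302e-01, -2.31241590e+01,
        1.22717925e-02,  8.11623962e-03, -3.63310576e-06]), 'tool_pos': array([ 209.74209736, -507.65341557,  195.94276479]), 'tool_rot': array([-0.13782849,  0.69430898, -0.69284662,  0.13748418]), 'force': array([ 0.38292987,  0.95713626, -0.11933679]), 'moment': array([ 0.00163897, -0.00012433, -0.01244203]), 'finger_gap': 85.73515693679524}
```

View pics/scene0.png

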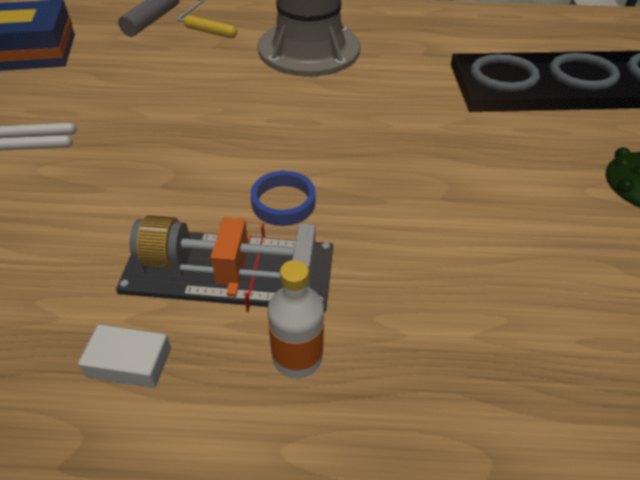

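View pics/top0.png

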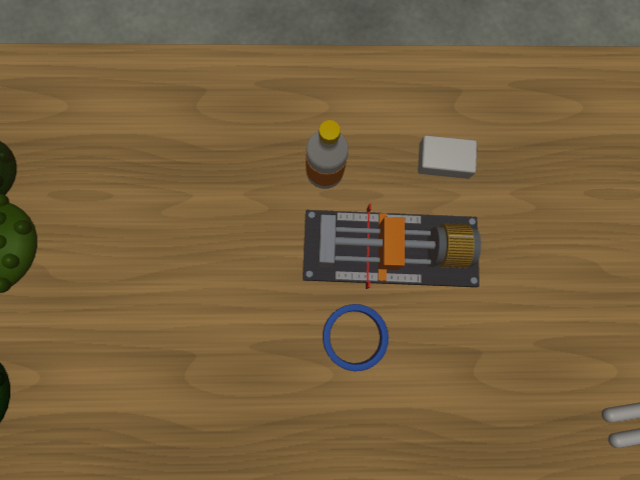

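The scene view shows the wheel at (157,242), the stop at (230,252), the mark at (256,265), the glue in front of the end stop and the box at (125,355). In the top view the jig spans (304–479, 211–286), with the wheel at (457,246), the red line at x≈369 and the orange flange tabs at x≈382.

```bash
cat > h.py <<'E'
import numpy as np, cv2
from plant import manip
def ray(s,uv,z):
    R=cv2.Rodrigues(s["rvec"])[0]; t=np.ravel(s["tvec"])
    K=s["camera_matrix"]; uv=np.atleast_2d(np.float64(uv))
    d=(R.T@np.linalg.inv(K)@np.c_[uv,np.ones(len(uv))].T).T; c=-R.T@t
    return c+d*((z-c[2])/d[:,2])[:,None]
def mask(img,lo,hi,roi=None):
    m=cv2.inRange(cv2.cvtColor(img,cv2.COLOR_BGR2HSV),lo,hi)
    if roi: 
        k=np.zeros_like(m); x0,y0,x1,y1=roi; k[y0:y1,x0:x1]=255; m&=k
    return m
E
python3 - <<'E'
from h import *
np.set_printoptions(precision=1,suppress=True)
s=manip.snapshot("top"); im=s["color"]
print("cam",ray(s,[[0,0]],1e9)[0]*0, -cv2.Rodrigues(s["rvec"])[0].T@s["tvec"].ravel())
m=mask(im,(0,0,0),(179,110,75),(290,195,495,300))
c=max(cv2.findContours(cv2.morphologyEx(m,cv2.MORPH_CLOSE,np.ones((25,25))),0,2)[0],key=cv2.contourArea)
b=cv2.boxPoints(cv2.minAreaRect(c)); w=ray(s,b,12); print(b,w,np.linalg.norm(np.diff(w,axis=0),axis=1),w.mean(0))
sc=ray(s,[[311,215],[309,274],[472,222],[474,281]],12);print("screws",sc)
for n,lo,hi,z in(("red",(0,150,60),(4,255,255),12),("orange",(5,180,120),(15,255,255),12),("brass",(16,110,40),(28,255,255),80)):
    m=mask(im,lo,hi,(305,200,485,292)); ys,xs=np.nonzero(m); print(n,len(xs),xs.min(),xs.max(),ys.min(),ys.max())
r=cv2.resize(im[195:300,295:490],None,fx=4,fy=4,interpolation=cv2.INTER_CUBIC); cv2.imwrite("pics/topc.png",r)
E
```

```text
cam [-0. -0.  0.] [474.2  63.6 697.9]
[[302.5 280.1]
 [305.3 209.6]
 [480.7 216.5]
 [478.  287. ]] [[ 544.1   68.4   12. ]
 [ 653.9   63.7   12. ]
 [ 641.7 -211.1   12. ]
 [ 531.6 -198.1   12. ]] [110.  275.1 110.9] [592.8 -69.3  12. ]
screws [[ 645.3   54.8   12. ]
 [ 553.3   58.5   12. ]
 [ 633.  -196.7   12. ]
 [ 540.7 -192.7   12. ]]
red 129 366 370 204 288
orange 1099 378 404 213 280
brass 5367 305 484 200 291
```

View pics/topc.png

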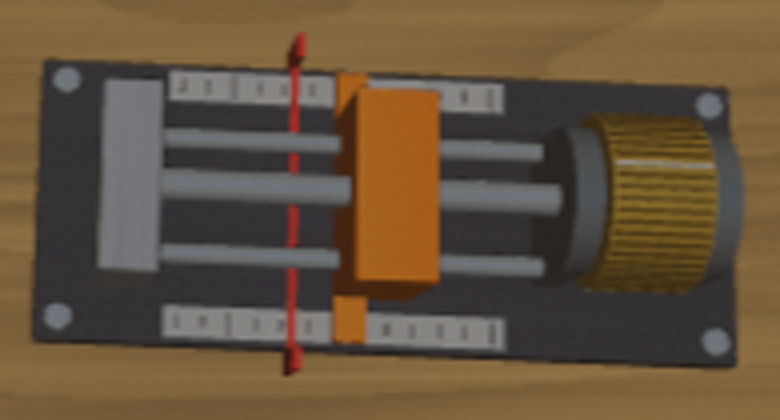

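```bash
cat >> h.py <<'E'
J=np.array([593.,-69.]); A=-0.049; XH=np.array([np.cos(A),np.sin(A)]); YH=np.array([-np.sin(A),np.cos(A)])
def jig(p): d=np.asarray(p)[:,:2]-J; return np.c_[d@XH,d@YH]
def gap():
    "jig y of the red line and the flange front edge at both tabs (z=12), gap"
    s=manip.snapshot("top"); im=s["color"]; out=[]
    for y0,y1 in((214,220),(270,279)):
        mr=mask(im,(0,130,60),(4,255,255),(355,y0,380,y1))|mask(im,(175,130,60),(179,255,255),(355,y0,380,y1)); mo=mask(im,(6,150,90),(15,255,255),(355,y0,412,y1))
        R=[];O=[]
        for y in range(y0,y1):
            r=np.nonzero(mr[y])[0]; o=np.nonzero(mo[y])[0]
            if len(r): R.append((r.mean(),y))
            if len(o): O.append((o.min()-.5,y))
        R=jig(ray(s,R,12))[:,1] if R else [np.nan]; O=jig(ray(s,O,12))[:,1] if O else [np.nan]
        out.append((np.median(R),np.median(O),np.median(R)-np.median(O)))
    return np.round(out,1),im
E
python3 - <<'E'
from h import *
from scipy.spatial.transform import Rotation as Ro
st=manip.state(); print(Ro.from_quat(st["tool_rot"]).as_matrix().round(3)); g,im=gap(); print(g)
print("wheel",J-85*YH, "axes",XH)
E
```

```text
[[-0.924 -0.001  0.382]
 [-0.382  0.002 -0.924]
 [ 0.    -1.    -0.002]]
[[37.4 21.  16.4]
 [37.3 21.3 16. ]]
wheel [ 588.83666649 -153.89797792] axes [ 0.99879974 -0.04898039]
```

Request:
arm_command --moves '[[[34,33,0],[0,0,-5],1],[[34,33,0],[0,0,-5],1],[[34,33,0],[0,0,-5],1],[[34,33,0],[0,0,-5],1],[[34,33,0],[0,0,-5.3],1],[[34,33,0],[0,0,0],1],[[34,33,0],[0,0,0],1],[[34,33,0],[0,0,0],1],[[34,33,0],[0,0,0],1],[[34,33,0],[0,0,0],1]]'

```text
t: 1.2
tool_pos: [551.0, -177.0, 196.8]
tool_rot: [-0.018, -0.707, 0.707, 0.018]
force: [1.2, -0.1, -0.8]
finger_gap: -0.2
```

Request:
arm_command --moves '[[[20,18,-10],[0,0,0],1],[[5,6,-30],[0,0,0],1],[[0,0,-30],[0,0,0],1],[[0,0,-20],[0,0,0],1],[[0,0,0],[0,0,0],1],[[0,0,0],[0,0,0],1]]'

```text
t: 1.8
tool_pos: [575.1, -154.4, 107.0]
tool_rot: [0.017, 0.707, -0.707, -0.018]
force: [0.1, -0.5, 0.5]
finger_gap: 0.1
```

```bash
python3 - <<'E'
from h import *
a=manip.snapshot("scene")["color"][150:330,90:330]; g,im=gap(); print(g)
b=im[180:300,300:500]
cv2.imwrite("pics/near.png",np.hstack([cv2.resize(a,(400,300)),cv2.resize(b,(400,300))]))
E
```

```text
[[37.4 21.  16.4]
 [37.3 21.3 16. ]]
```

View pics/near.png

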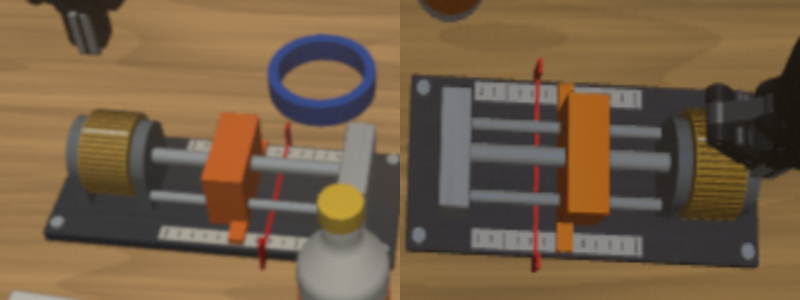

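```bash
python3 - <<'E'
from h import *
s=manip.snapshot("scene"); st=manip.state(); print(st["tool_pos"],st["force"],st["t"])
w=J-85*YH
P=np.float64([st["tool_pos"],[*w,80],[*(w+18*YH),80],[*(w-18*YH),80]])
p=cv2.projectPoints(P,s["rvec"],s["tvec"],s["camera_matrix"],None)[0][:,0]; print(p,(p-[90,150])/0.6)
cv2.imwrite("pics/sc2.png",cv2.resize(s["color"][140:290,100:240],None,fx=4,fy=4))
E
```

```text
[ 576.42091579 -154.76104532  108.82129684] [-0.07082012  0.19102066  1.30936381] 1.95
[[151.15742562 199.65179741]
 [154.17196552 223.49521084]
 [168.34705489 224.63449932]
 [140.0419052  222.35954146]] [[101.92904271  82.75299569]
 [106.95327586 122.49201807]
 [130.57842481 124.3908322 ]
 [ 83.40317533 120.59923577]]
```

View pics/sc2.png

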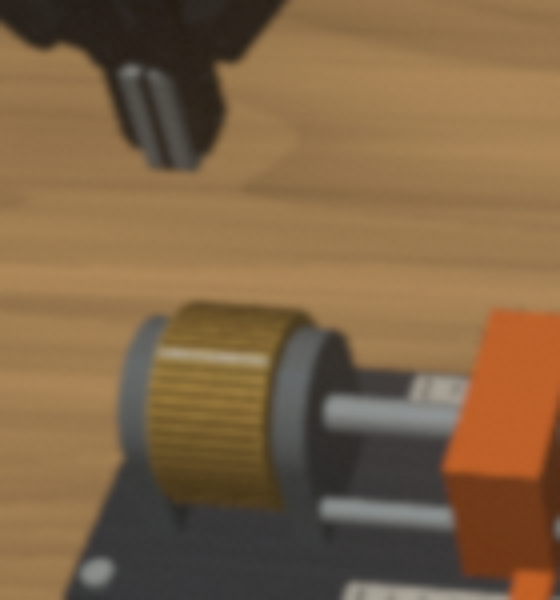

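```bash
python3 - <<'E'
from h import *
s=manip.snapshot("top"); st=manip.state()
p=cv2.projectPoints(np.float64([st["tool_pos"]]),s["rvec"],s["tvec"],s["camera_matrix"],None)[0][0,0]; print(p,(p-[410,170])*4)
w=manip.snapshot("wrist"); print(w["camera_matrix"],w["hand_eye"])
cv2.imwrite("pics/tw.png",np.hstack([cv2.resize(s["color"][170:320,410:510],None,fx=4,fy=4)[:480],w["color"]])[:, :1040][:, :])
a=np.hstack([cv2.resize(s["color"][170:320,410:510],None,fx=3,fy=3),cv2.resize(w["color"],(480,360)).copy() if 0 else cv2.resize(w["color"],(480,450))]); cv2.imwrite("pics/tw.png",a); print(a.shape)
E
```

```text
[470.0087069  247.16683699] [240.0348276  308.66734797]
[[371.64829954   0.         320.69953547]
 [  0.         371.64829954 241.58509314]
 [  0.           0.           1.        ]] [[-1.81495570e-04  9.48918130e-01  3.15522343e-01 -8.05868895e+01]
 [ 1.49906380e-04 -3.15522319e-01  9.48918144e-01 -1.75771133e+02]
 [ 9.99999972e-01  2.19523251e-04 -8.49829788e-05 -6.84544179e-01]
 [ 0.00000000e+00  0.00000000e+00  0.00000000e+00  1.00000000e+00]]
(450, 780, 3)
```

View pics/tw.png

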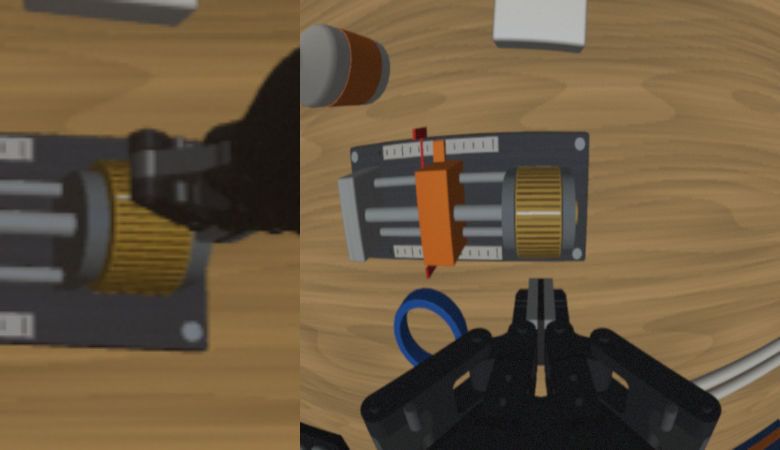

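The wrist picture shows the shut tip at wrist pixel (321,297), in line with the wheel's middle in y. Both the scene and wrist views put the visible tip nearer the gripper than the stated TCP. I'll descend carefully and let the force readings find contact.

Request:
arm_command --moves '[[[0,0,-10],[0,0,0],1],[[0,0,-8],[0,0,0],1],[[0,0,0],[0,0,0],1],[[0,0,0],[0,0,0],1]]'

```text
t: 2.45
tool_pos: [574.5, -154.2, 88.2]
tool_rot: [0.017, 0.707, -0.707, -0.018]
force: [0.3, -0.5, 0.5]
finger_gap: -0.1
```

Request:
arm_command --moves '[[[0,0,-3],[0,0,0],1],[[0,0,-3],[0,0,0],1],[[0,0,0],[0,0,0],1],[[0,0,0],[0,0,0],1]]'

```text
t: 2.85
tool_pos: [575.0, -154.3, 82.8]
tool_rot: [0.018, 0.707, -0.707, -0.018]
force: [0.1, 0.3, 0.0]
finger_gap: -0.1
```

Request:
arm_command --moves '[[[0,0,-2],[0,0,0],1],[[0,0,-2],[0,0,0],1],[[0,0,0],[0,0,0],1],[[0,0,0],[0,0,0],1]]'

```text
t: 3.25
tool_pos: [575.0, -154.3, 78.8]
tool_rot: [0.017, 0.707, -0.707, -0.018]
force: [0.4, -0.4, 0.3]
finger_gap: -0.1
```

Request:
arm_command --moves '[[[0,0,-2],[0,0,0],1],[[0,0,0],[0,0,0],1],[[0,0,0],[0,0,0],1]]'

```text
t: 3.55
tool_pos: [575.0, -154.3, 76.8]
tool_rot: [0.018, 0.707, -0.707, -0.018]
force: [0.4, -0.1, 0.3]
finger_gap: 0.3
```

Request:
arm_command --moves '[[[0,0,-2],[0,0,0],1],[[0,0,0],[0,0,0],1],[[0,0,0],[0,0,0],1]]'

```text
t: 3.85
tool_pos: [575.0, -154.3, 74.8]
tool_rot: [0.018, 0.707, -0.707, -0.018]
force: [0.9, -0.3, -0.1]
finger_gap: -0.0
```

Request:
arm_command --moves '[[[0,0,-2],[0,0,0],1],[[0,0,0],[0,0,0],1],[[0,0,0],[0,0,0],1]]'

```text
t: 4.15
tool_pos: [575.0, -154.4, 72.8]
tool_rot: [-0.018, -0.707, 0.707, 0.018]
force: [-1.1, 0.1, -0.0]
finger_gap: -0.1
```

```bash
python3 - <<'E'
from h import *
s=manip.snapshot("scene"); w=manip.snapshot("wrist")
a=np.hstack([cv2.resize(s["color"][160:290,100:240],(400,371)),cv2.resize(w["color"][120:380,180:460],(400,371))]); cv2.imwrite("pics/d1.png",a); print(a.shape)
E
```

```text
(371, 800, 3)
```

View pics/d1.png

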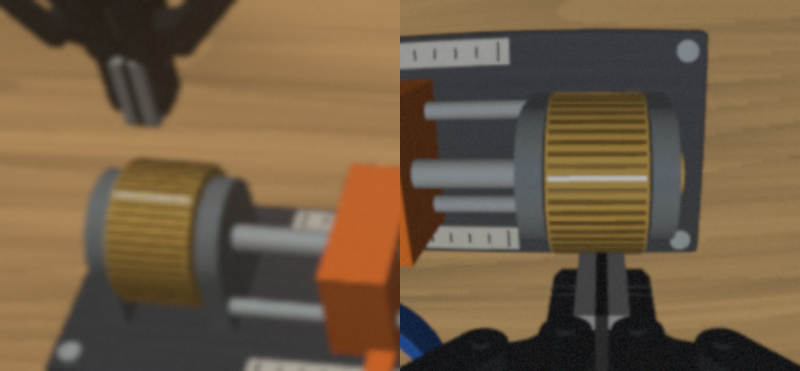

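Again the tip stands clear above the wheel, at scene pixel (150,204), about 25–30 mm behind the stated TCP. That agrees with finding no contact at TCP z = 73, so I'll continue down.

Request:
arm_command --moves '[[[0,0,-4],[0,0,0],1],[[0,0,-4],[0,0,0],1],[[0,0,-3],[0,0,0],1],[[0,0,0],[0,0,0],1]]'

```text
t: 4.65
tool_pos: [574.3, -154.2, 61.0]
tool_rot: [0.017, 0.707, -0.707, -0.018]
force: [0.5, 0.2, 0.1]
finger_gap: -0.2
```

Request:
arm_command --moves '[[[0,0,-2],[0,0,0],1],[[0,0,-2],[0,0,0],1],[[0,0,0],[0,0,0],1]]'

```text
t: 4.95
tool_pos: [574.8, -154.3, 57.6]
tool_rot: [0.017, 0.707, -0.707, -0.018]
force: [0.0, 0.4, -0.4]
finger_gap: 0.1
```

Request:
arm_command --moves '[[[0,0,-2],[0,0,0],1],[[0,0,0],[0,0,0],1],[[0,0,0],[0,0,0],1]]'

```text
t: 5.25
tool_pos: [575.0, -154.3, 55.9]
tool_rot: [-0.018, -0.707, 0.707, 0.018]
force: [-0.1, -0.4, 0.2]
finger_gap: 0.2
```

Request:
arm_command --moves '[[[0,0,-2],[0,0,0],1],[[0,0,0],[0,0,0],1],[[0,0,0],[0,0,0],1]]'

```text
t: 5.55
tool_pos: [575.0, -154.3, 53.8]
tool_rot: [0.017, 0.707, -0.707, -0.018]
force: [1.2, -0.7, -0.0]
finger_gap: 0.3
```

Request:
arm_command --moves '[[[0,0,-2],[0,0,0],1],[[0,0,0],[0,0,0],1],[[0,0,0],[0,0,0],1]]'

```text
t: 5.85
tool_pos: [575.0, -154.3, 51.8]
tool_rot: [0.018, 0.707, -0.707, -0.018]
force: [0.1, -0.5, 0.2]
finger_gap: -0.4
```

Request:
arm_command --moves '[[[0,0,-2],[0,0,0],1],[[0,0,0],[0,0,0],1],[[0,0,0],[0,0,0],1]]'

```text
t: 6.15
tool_pos: [575.0, -154.3, 49.8]
tool_rot: [0.017, 0.707, -0.707, -0.018]
force: [0.7, 0.3, -0.0]
finger_gap: 0.0
```

```bash
python3 - <<'E'
from h import *
s=manip.snapshot("scene"); w=manip.snapshot("wrist"); st=manip.state(); print(st["tool_pos"],st["force"])
a=np.hstack([cv2.resize(s["color"][160:290,100:240],(400,371)),cv2.resize(w["color"][120:380,180:460],(400,371))]); cv2.imwrite("pics/d2.png",a)
E
```

```text
[ 575.06312708 -154.30773321   49.90297216] [0.37511776 0.1326347  0.11704   ]
```

View pics/d2.png

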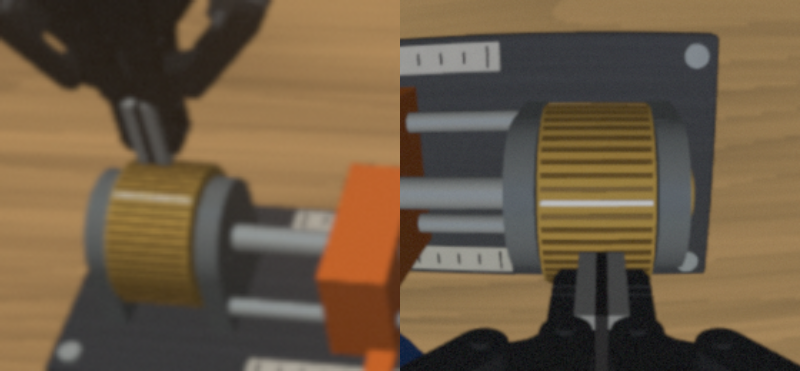

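Request:
arm_command --moves '[[[2,0,-2],[0,0,0],1],[[0,0,0],[0,0,0],1],[[0,0,0],[0,0,0],1]]'

```text
t: 6.55
tool_pos: [577.0, -154.3, 47.7]
tool_rot: [0.017, 0.707, -0.707, -0.018]
force: [-0.0, 0.4, 0.4]
finger_gap: 0.3
```

Request:
arm_command --moves '[[[0,0,-2],[0,0,0],1],[[0,0,0],[0,0,0],1],[[0,0,0],[0,0,0],1]]'

```text
t: 6.85
tool_pos: [576.9, -154.3, 45.8]
tool_rot: [0.017, 0.707, -0.707, -0.018]
force: [0.1, 0.6, -0.4]
finger_gap: -0.1
```

Request:
arm_command --moves '[[[0,0,-2],[0,0,0],1],[[0,0,0],[0,0,0],1],[[0,0,0],[0,0,0],1]]'

```text
t: 7.15
tool_pos: [577.3, -154.4, 45.2]
tool_rot: [-0.018, -0.707, 0.707, 0.017]
force: [-1.9, -0.4, 5.1]
finger_gap: -0.2
```

Request:
arm_command --moves '[[[0,0,-1.5],[0,0,0],1],[[0,0,0],[0,0,0],1],[[0,0,0],[0,0,0],1]]'

```text
t: 7.45
tool_pos: [578.1, -154.5, 45.1]
tool_rot: [-0.018, -0.707, 0.707, 0.017]
force: [-2.9, 0.9, 10.9]
finger_gap: -0.3
```

Contact came at TCP z≈45.5. First stroke, following the rim's arc.

Request:
arm_command --moves '[[[4,-0.2,2.3],[0,0,0],1],[[4,-0.2,0.8],[0,0,0],1],[[4,-0.2,0.3],[0,0,0],1],[[4,-0.2,-0.3],[0,0,0],1]]'

```text
t: 7.85
tool_pos: [593.1, -155.2, 45.7]
tool_rot: [-0.017, -0.707, 0.707, 0.018]
force: [-2.0, 0.9, 4.8]
finger_gap: -0.2
```

Request:
arm_command --moves '[[[4,-0.2,-0.8],[0,0,0],1],[[4,-0.2,-1.3],[0,0,0],1],[[4,-0.2,-2],[0,0,0],1]]'

```text
t: 8.15
tool_pos: [608.2, -155.9, 43.6]
tool_rot: [-0.02, -0.707, 0.707, 0.015]
force: [0.9, 0.8, 8.1]
finger_gap: 0.2
```

```bash
python3 - <<'E'
from h import *
g,im=gap(); print(g); st=manip.state(); print(st["tool_pos"],st["force"])
E
```

```text
[[37.4 24.1 13.3]
 [37.3 22.9 14.4]]
[ 609.12469277 -155.8967579    43.28081633] [ 2.29587384 -1.25666378  7.52599516]
```

Request:
arm_command --moves '[[[0,0,14],[0,0,0],1],[[-32,1.5,0],[0,0,0],1],[[0,0,-9],[0,0,0],1],[[4,-0.2,-2.7],[0,0,0],1],[[4,-0.2,1.2],[0,0,0],1],[[4,-0.2,0.8],[0,0,0],1],[[4,-0.2,0.3],[0,0,0],1],[[4,-0.2,-0.3],[0,0,0],1],[[4,-0.2,-0.8],[0,0,0],1],[[4,-0.2,-1.3],[0,0,0],1]]'

```text
t: 9.2
tool_pos: [602.8, -155.5, 45.1]
tool_rot: [-0.018, -0.707, 0.707, 0.017]
force: [-0.4, 0.1, 6.9]
finger_gap: -0.0
```

Request:
arm_command --moves '[[[4,-0.1,-2],[0,0,0],1]]'

```text
t: 9.3
tool_pos: [608.0, -155.8, 43.7]
tool_rot: [-0.019, -0.707, 0.707, 0.016]
force: [0.8, 0.0, 7.3]
finger_gap: 0.0
```

```bash
python3 - <<'E'
from h import *
g,im=gap(); print(g); st=manip.state(); print(st["tool_pos"],st["force"])
E
```

```text
[[37.4 27.2 10.1]
 [37.3 27.4  9.9]]
[ 608.9307171  -155.80539227   43.37785151] [2.33715183 0.71440175 5.5567086 ]
```

Two strokes have closed the gap from 16.2 to 10.0 mm, about 3.1–3.5 mm per stroke. Same again, twice.

Request:
arm_command --moves '[[[0,0,14],[0,0,0],1],[[-32,1.5,0],[0,0,0],1],[[0,0,-9],[0,0,0],1],[[4,-0.2,-2.7],[0,0,0],1],[[4,-0.2,1.2],[0,0,0],1],[[4,-0.2,0.8],[0,0,0],1],[[4,-0.2,0.3],[0,0,0],1],[[4,-0.2,-0.3],[0,0,0],1],[[4,-0.2,-0.8],[0,0,0],1],[[4,-0.2,-1.3],[0,0,0],1]]'

```text
t: 10.35
tool_pos: [602.5, -155.5, 45.1]
tool_rot: [-0.018, -0.707, 0.707, 0.017]
force: [-1.3, 0.2, 7.3]
finger_gap: 0.2
```

Request:
arm_command --moves '[[[4,-0.1,-2],[0,0,0],1]]'

```text
t: 10.45
tool_pos: [607.7, -155.7, 43.8]
tool_rot: [-0.019, -0.707, 0.707, 0.016]
force: [0.6, 0.3, 7.9]
finger_gap: -0.1
```

Request:
arm_command --moves '[[[0,0,14],[0,0,0],1],[[-32,1.5,0],[0,0,0],1],[[0,0,-9],[0,0,0],1],[[4,-0.2,-2.7],[0,0,0],1],[[4,-0.2,1.2],[0,0,0],1],[[4,-0.2,0.8],[0,0,0],1],[[4,-0.2,0.3],[0,0,0],1],[[4,-0.2,-0.3],[0,0,0],1],[[4,-0.2,-0.8],[0,0,0],1],[[4,-0.2,-1.3],[0,0,0],1]]'

```text
t: 11.45
tool_pos: [602.2, -155.5, 45.2]
tool_rot: [-0.018, -0.707, 0.707, 0.017]
force: [-0.9, 0.4, 6.6]
finger_gap: 0.3
```

Request:
arm_command --moves '[[[4,-0.1,-2],[0,0,0],1],[[0,0,14],[0,0,0],1],[[0,0,0],[0,0,0],1]]'

```text
t: 11.75
tool_pos: [606.8, -156.0, 58.0]
tool_rot: [-0.019, -0.707, 0.707, 0.016]
force: [0.4, -1.0, 1.4]
finger_gap: -0.0
```

```bash
python3 - <<'E'
from h import *
g,im=gap(); print(g); st=manip.state(); print(st["tool_pos"],st["force"])
cv2.imwrite("pics/t4.png",cv2.resize(im[195:300,345:445],(800,840),interpolation=cv2.INTER_CUBIC)[100:700])
E
```

```text
[[37.4 32.7  4.7]
 [37.3 32.   5.3]]
[ 606.02958008 -155.91161869   57.14898109] [ 0.45570291 -0.21122036  0.51351511]
```

Request:
arm_command --moves '[[[-32,1.5,0],[0,0,0],1],[[0,0,-9],[0,0,0],1],[[4,-0.2,-2.7],[0,0,0],1],[[4,-0.2,1.2],[0,0,0],1],[[4,-0.2,0.8],[0,0,0],1],[[4,-0.2,0.3],[0,0,0],1],[[4,-0.2,-0.3],[0,0,0],1],[[4,-0.2,-0.8],[0,0,0],1],[[4,-0.2,-1.3],[0,0,0],1],[[4,-0.1,-2],[0,0,0],1]]'

```text
t: 12.8
tool_pos: [607.2, -155.8, 43.9]
tool_rot: [-0.019, -0.707, 0.707, 0.016]
force: [0.8, -0.4, 7.0]
finger_gap: -0.2
```

Request:
arm_command --moves '[[[0,0,14],[0,0,0],1],[[0,0,0],[0,0,0],1]]'

```text
t: 13.0
tool_pos: [606.8, -155.9, 58.2]
tool_rot: [-0.019, -0.707, 0.707, 0.016]
force: [0.3, -0.6, 0.0]
finger_gap: 0.0
```

```bash
python3 - <<'E'
from h import *
g,im=gap(); print(g); st=manip.state(); print(st["tool_pos"],st["force"])
cv2.imwrite("pics/t5.png",cv2.resize(im[202:292,345:445],(800,720),interpolation=cv2.INTER_CUBIC)[:600])
cv2.imwrite("pics/t5.png",cv2.resize(im[202:292,350:430],(533,600),interpolation=cv2.INTER_CUBIC))
for y in (217,274,276): print(y,im[y,360:390].tolist())
E
```

```text
[[37.4 36.6  0.8]
 [37.3 36.5  0.9]]
[ 606.04987379 -155.9359834    57.37785652] [-0.66430605  0.8249564  -0.68555828]
217 [[112, 114, 116], [135, 138, 140], [137, 140, 142], [137, 139, 141], [137, 139, 142], [119, 121, 124], [114, 115, 118], [110, 113, 151], [50, 57, 165], [29, 55, 150], [23, 83, 145], [29, 100, 172], [29, 99, 171], [26, 84, 145], [27, 80, 138], [32, 100, 171], [29, 98, 170], [31, 99, 170], [36, 100, 169], [37, 99, 167], [43, 104, 168], [48, 108, 169], [47, 107, 169], [47, 105, 169], [44, 104, 168], [38, 101, 166], [40, 99, 164], [50, 103, 168], [57, 105, 170], [55, 103, 169]]
274 [[137, 139, 141], [139, 140, 143], [138, 140, 142], [138, 141, 142], [138, 139, 141], [137, 140, 141], [111, 114, 152], [54, 61, 169], [34, 57, 151], [28, 86, 145], [36, 104, 173], [35, 104, 173], [33, 103, 171], [34, 103, 172], [34, 104, 171], [33, 103, 172], [63, 112, 165], [112, 129, 149], [136, 138, 141], [135, 138, 140], [136, 138, 139], [135, 137, 139], [134, 135, 137], [133, 135, 138], [122, 124, 127], [122, 124, 126], [133, 135, 137], [133, 135, 137], [133, 135, 138], [131, 133, 135]]
276 [[136, 138, 141], [137, 139, 141], [137, 138, 141], [136, 139, 141], [119, 121, 124], [101, 101, 105], [95, 98, 142], [54, 61, 169], [34, 59, 152], [28, 86, 146], [34, 104, 172], [33, 103, 171], [33, 103, 171], [36, 104, 173], [33, 103, 172], [34, 103, 172], [64, 111, 165], [99, 117, 140], [112, 114, 117], [123, 126, 128], [135, 137, 140], [135, 137, 140], [134, 137, 139], [131, 134, 136], [116, 118, 120], [111, 113, 116], [134, 136, 139], [135, 137, 140], [135, 137, 139], [134, 136, 138]]
```

View pics/t5.png

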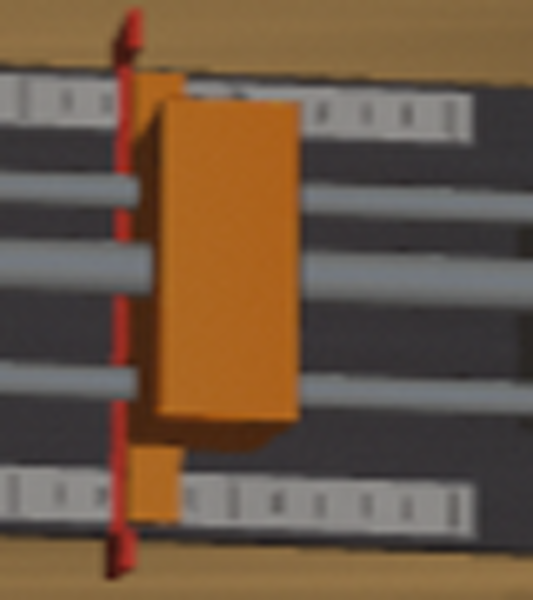

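The red line is at about column 367.2 and is still fully visible in front of the face at about 368.3, so the gap is roughly 1.5–2 mm. One short stroke of about 13 mm of rim should bring it to about zero.

Request:
arm_command --moves '[[[-28,1.3,0],[0,0,0],1],[[0,0,-8],[0,0,0],1],[[4,-0.2,-2.5],[0,0,0],1],[[4,-0.2,0.8],[0,0,0],1],[[4,-0.2,0.3],[0,0,0],1],[[4,-0.2,-0.3],[0,0,0],1],[[0,0,14],[0,0,0],1],[[0,0,20],[0,0,0],1],[[0,0,0],[0,0,0],1]]'

```text
t: 13.95
tool_pos: [596.2, -155.7, 84.3]
tool_rot: [-0.02, -0.706, 0.707, 0.015]
force: [0.7, -0.2, 0.6]
finger_gap: -0.1
```

```bash
python3 - <<'E'
from h import *
g,im=gap(); print(g); st=manip.state(); print(st["tool_pos"],st["force"])
cv2.imwrite("pics/t6.png",cv2.resize(im[202:292,350:430],(533,600),interpolation=cv2.INTER_CUBIC))
for y in (217,274,276): print(y,im[y,364:382].tolist())
s=cv2.imread("pics/top0.png")
for y in (217,274,276): print(y,s[y,364:386].tolist())
E
```

```text
[[37.4 36.6  0.8]
 [37.3 36.6  0.8]]
[ 595.01634695 -155.49535119   82.76205661] [-0.03175103 -0.12044781 -0.48401749]
217 [[137, 138, 141], [118, 121, 123], [113, 115, 117], [109, 112, 151], [47, 56, 144], [28, 76, 146], [32, 100, 173], [30, 100, 171], [29, 95, 165], [21, 75, 138], [24, 80, 144], [29, 98, 170], [30, 99, 170], [34, 100, 169], [38, 100, 168], [35, 97, 166], [43, 102, 167], [49, 109, 169]]
274 [[137, 140, 142], [137, 138, 142], [110, 114, 152], [52, 60, 157], [29, 66, 145], [30, 93, 157], [35, 104, 172], [31, 102, 171], [35, 104, 172], [34, 103, 172], [34, 103, 172], [33, 102, 171], [79, 116, 162], [122, 133, 144], [136, 137, 141], [135, 138, 140], [134, 136, 138], [134, 136, 138]]
276 [[118, 120, 122], [102, 103, 106], [95, 97, 141], [51, 59, 157], [30, 67, 146], [31, 93, 158], [34, 103, 171], [35, 104, 172], [32, 103, 170], [34, 103, 171], [33, 103, 171], [35, 104, 172], [79, 116, 161], [110, 122, 134], [111, 113, 116], [122, 124, 127], [135, 138, 140], [134, 136, 138]]
217 [[132, 135, 137], [114, 116, 118], [109, 111, 113], [105, 108, 144], [47, 53, 157], [78, 81, 1
[... 276 characters left out ...]
, 138], [131, 133, 135], [107, 110, 147], [52, 58, 162], [79, 83, 156], [118, 120, 139], [130, 131, 133], [129, 132, 134], [128, 131, 132], [127, 130, 132], [128, 131, 133], [129, 131, 133], [130, 132, 134], [107, 112, 119], [55, 90, 135], [33, 99, 166], [30, 97, 165], [31, 97, 165], [35, 100, 167], [30, 97, 165], [31, 98, 165], [30, 97, 165]]
276 [[115, 117, 119], [98, 98, 102], [90, 93, 136], [51, 57, 162], [79, 83, 156], [119, 121, 139], [130, 132, 134], [113, 114, 117], [108, 110, 112], [128, 131, 133], [128, 130, 132], [129, 131, 133], [128, 131, 133], [106, 112, 119], [54, 90, 135], [32, 99, 165], [32, 98, 165], [31, 97, 165], [30, 99, 165], [30, 97, 164], [32, 98, 165], [30, 97, 165]]
```

View pics/t6.png

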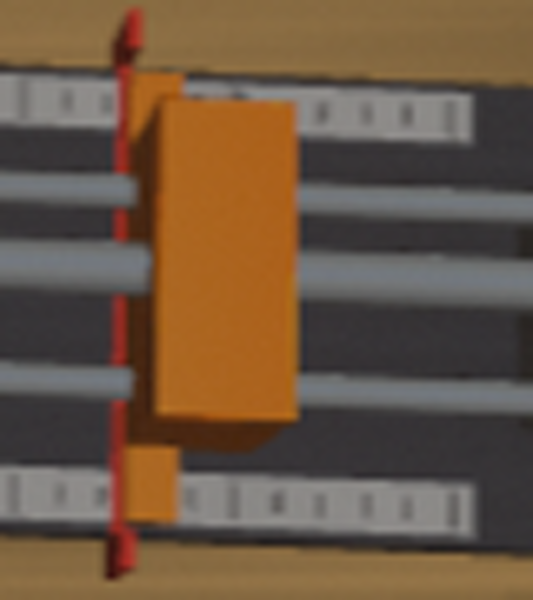

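```bash
python3 - <<'E'
from h import *
a=cv2.imread("pics/top0.png").astype(float)
b=np.mean([manip.snapshot("top")["color"].astype(float) for _ in range(3)],0)
for y in (273,274,275,276):
    r=[]
    for im in(a,b):
        v=im[y,:,0]; # blue: low on orange; half-level crossing right of the flange
        i0=381 if im is a else 373
        i=i0
        while v[i]<75: i+=1
        r.append(i-1+(75-v[i-1])/(v[i]-v[i-1]))
    print(y,np.round(r,2),round(r[0]-r[1],2),a[y,380:392,0])
E
```

```text
273 [386.   375.96] 10.04 [ 30.  29.  32.  32.  34.  32.  75. 106. 105. 105.  97.  87.]
274 [385.74 375.91] 9.82 [ 30.  31.  35.  30.  31.  30.  91. 128. 127. 126. 125. 124.]
275 [385.75 375.9 ] 9.86 [ 31.  32.  31.  29.  31.  29.  90. 129. 128. 128. 128. 120.]
276 [385.73 375.92] 9.8 [ 32.  31.  30.  30.  32.  30.  92. 128. 129. 128. 117.  96.]
```

The back-edge shift of the flange is 9.83 px of the 10.21 px needed, so the face is about 0.6 mm short, inside the tolerance. Raising the hand clear before handing in.

Request:
arm_command --moves '[[[0,0,30],[0,0,0],1],[[0,0,40],[0,0,0],1],[[0,0,40],[0,0,0],1],[[0,0,0],[0,0,0],1],[[0,0,0],[0,0,0],1],[[0,0,0],[0,0,0],1],[[0,0,0],[0,0,0],1]]'

```text
t: 14.85
tool_pos: [591.7, -155.0, 188.3]
tool_rot: [0.016, 0.707, -0.707, -0.019]
force: [-0.1, 0.4, -0.6]
finger_gap: -0.0
```

```bash
python3 - <<'E'
from h import *
im=manip.snapshot("top")["color"]; a=cv2.imread("pics/top0.png")
print(im[274,364:380,0])
for n,roi in(("glue",(300,110,355,195)),("tape",(315,300,395,375)),("box",(410,130,485,180))):
    x0,y0,x1,y1=roi; print(n,cv2.absdiff(im,a)[y0:y1,x0:x1].mean().round(2))
st=manip.state(); print(st["tool_pos"],st["force"],st["t"]); manip.job_done()
E
```

```text
[135 134 109  51  30  31  33  33  33  33  33  32  76 121 133 132]
glue 2.03
tape 2.03
box 2.68
[ 591.86458236 -155.0488868   188.50415686] [ 0.54754506  0.40212626 -0.21076872] 14.9
the job is handed in; nothing more can be done
```

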